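# Start a soil sample stirring at speed 6

## Task

Set the squat lidded sample jar down gently in the middle of the stirring hotplate's plate and let go of it. Then turn the stirring dial, the right-hand one of the two as the robot faces the panel, up to 6 on its 0 to 10 scale. The sample is stirred cold, so leave the heat dial at zero, and do not disturb the other bottles and the tumbler.

Things in the scene. Friction and masses are not known exactly. Their poses are not given: they have to be found in the camera images.
- stirrer: Stirring hotplate fixed on the bench: white housing 200 mm wide (y), 85 mm high, from x = -200 to +88 mm of its origin, which lies on the bench under the plate's middle; z up. Its -x end (robot's side, x < -85 mm) is a grey panel sloping down 15 degrees towards -x, with two equal black dials at x = -140 mm, 70 mm high: heat at y = +50 mm (robot's left), stirring at y = -50 mm (right).
- plate_centre (a point): Middle of the upper face of the square white ceramic plate (156 mm wide, 10 mm thick) on the stirrer, 101 mm above the bench, marked by a printed grey ring of 73 mm diameter with four cross marks. Axes as stirrer, z up.
- stir (a joint): Stirring dial, rad: 0 = pointer on mark 0, grows clockwise seen from above, 0.4712 rad per mark, stop at mark 10 (4.712). Mark 6 is 2.827. Scale printed round the dial: eleven white marks, no numerals; seen from the robot 0 is at lower left, 5 straight away from the robot, 10 at lower right; 0, 5 and 10 are longer. Starts between 0 and 1.7. Friction (0.04 N m) holds it where it is left.
- stir_grip (a point): On the stirring dial's axis 23 mm above the panel: a TCP height to grip it (fingertips 4 mm off the panel). The dial is a round black fluted knob, 36 mm diameter, 26.5 mm high, free to grip at any angle: heat dial's edge 82 mm, plate's edge 62 mm from the axis. z is the dial's axis out of the panel (15 degrees from vertical, leaning to the stirrer's -x); the point turns with the dial.
- stir_pointer (a point): Outer end of the white pointer line on the stirring dial's top, 18 mm from the axis, 26 mm above the panel; a white line runs down the knob's side there too.
- heat (a joint): Heat dial, like the stirring dial with the same scale, rad: starts at 0 (zero mark, off) and must stay there.
- heat_grip (a point): On the axis of the heat dial (the left one), 23 mm above the panel; z out of the panel.
- jar: The sample jar: squat amber glass jar with a paper label, 60 mm diameter, and a black screw lid, 59 mm diameter, 64 to 85 mm above its base; 85 mm high in all, about 0.25 kg. Origin at the centre of its base, z up. Stands on the bench, left or right of the stirrer; grip it from above across lid or body.
- reagent_bottle: Bystander: white plastic bottle, 50 mm diameter, 100 mm high. Origin at the centre of its base.
- tall_bottle: Bystander: tall amber bottle with a black cap, 54 mm diameter, 135 mm high. Origin at the centre of its base.
- tumbler: Bystander: open clear glass tumbler, 72 mm diameter at the rim, 85 mm high. Origin at the centre of its base.

How it is judged:
On the way, in this order (a step that is already met when the one before it is completed fails the run):
1. the jar stands upright, let go, in the middle of the plate (horizontal distance between jar and plate_centre below 0.015 m and z of jar in the frame of plate_centre between -0.004 and 0.004 m and angle between jar's own z axis and vertical below 0.06 rad and contact force between the fingers and jar below 0.1 N), for 0.2 s.
2. the stirring dial's pointer is on mark 6 (all of step 1 and value of joint stir between 2.677 and 2.977 rad), for 0.2 s.
At the end, for the whole second after the job is handed in: The jar stands upright (within 3.5 degrees) and still on the plate, its centre within 15 mm of the plate's centre; the stirring dial rests within 0.15 rad (about a third of a division) of mark 6 (2.827 rad); the heat dial is at zero (below 0.12 rad); all is let go (all of step 2 and linear speed of jar below 0.02 m/s and velocity of joint stir between -0.05 and 0.05 rad/s and value of joint heat below 0.12 rad); the robot touches nothing.
It fails at once if the stirring dial is turned up (past 2.0 rad) before the jar stands on the plate (value of joint stir above 2 rad and (horizontal distance between jar and plate_centre above 0.03 m or z of jar in the frame of plate_centre above 0.02 m)).
It fails at once if the heat dial is turned on (more than 0.2 rad) (value of joint heat above 0.2 rad).
It fails at once if the jar is dropped or knocked (it moves faster than 0.45 m/s, a fall of 10 mm, with no finger on it) (contact force between the fingers and jar below 0.1 N and linear speed of jar above 0.45 m/s).
It fails at once if the jar is banged or pressed down hard on the hotplate (over 60 N) (contact force between jar and stirrer above 60 N).
It fails at once if the white bottle, the tall bottle or the tumbler is moved by more than 30 mm or tipped (distance of any of reagent_bottle, tall_bottle, tumbler from where it was at the start of the episode above 0.03 m or angle between any of reagent_bottle, tall_bottle, tumbler's own z axis and vertical above 0.3 rad).
It also fails if it takes over 56 s, if anything falls off the work surface, if the arm or the gripper's body presses on something with over 40 N, if the wrist force passes 120 N, or if a joint passes its speed limit or range.

## Robot

A 6-joint arm with a two-finger parallel gripper is mounted at the origin on the work surface. World frame = base frame: x ahead of the robot, y to its left, z up, the work surface at z = 0. Lengths are in m, angles in rad, forces in N, time in s.
With the tool pointing down it reaches from about 0.35 to 0.85 m from the base axis. Payload 8.1 kg.
Tool frame: the origin (TCP) lies between the finger pads, 19 mm behind the fingertips; this is the grasp point; z points along the fingers, y is the line along which they close (so a half turn about z gives the same grasp; the last joint's range is limited). The gripper opens to 93 mm and grips with 3 to 60 N. Pads are 15 mm wide; open, the fingers measure 128 mm over their backs; the gripper's body (75 mm by 188 mm) begins 65 mm behind the grasp point.
Start: joints at [-1.268, 0.13, 1.488, -0, 1.523, -0.085], TCP at [0.227, -0.555, 0.237] pointing down, gripper open.
Joint ranges: [-2.96, 2.96], [-0.89, 2.26], [0.02, 2.5], [-1.34, 4.48], [0, 2.73], [-2.66, 2.66]. Speed limits (rad/s): [2.39, 2.39, 2.79, 3.14, 3.14, 3.14].

## Interface

Orientations are given as a rotation vector (axis times angle).
In Python, from plant import robot gives the robot as it stands.
- The arm moves only by the tool apply_moves, never from a script. Its arguments are lists of equal length, an entry for each row: "delta_pos": the shift along the tool's x, y, z in cm, a list of three; "twist": the turn about the tool's z in rad. A call has 1 to 8 rows; each row shifts and turns the commanded pose from where the row before left it, along the tool's axes as they then stand; what a row does not reach is not made up. A row lasts 1/8 s, in which the tool goes at most 62.5 mm and 10.7 degrees, less where a joint would pass 70% of its speed; a pose out of reach is approached as far as the arm can. A call with a gripper value outside its range is refused whole. "gripper" is the finger opening in cm, from 0 to 9.3, set as the call begins (left out, the last holds). The fingers move at their own pace and stop on an object; "squeeze" is the grip in N (left out, the last holds). Time passes only in rows, so rows that do not move let the fingers close. It gives the time, the measured TCP pose, the force, the opening and the grip force at its end, in the units of the state.
- robot.read_state(): the state, without advancing time (a new reading comes with each control period).
- robot.read_camera(name): name is "scene" or "top" or "wrist"; returns a dict with "frame" (384x512x3 uint8, red, green, blue), "vertical_fov" (degrees; the focal length in pixels is half the picture's height over the tangent of half this angle, whatever the lens; pixels are square), "cx", "cy" (the principal point, pixels), "R" (3x3) and "t" (3): a world point X has camera coordinates R X + t. Camera axes: x right, y down, z forward; pixel columns grow to the right and rows downward; lengths in m; the calibration is good to about 2 mm. A picture is of the moment at which its call begins. There is no depth.
- robot.close_job(): hands the job in; it is judged then, once.
The state is a dict: "t": time; "q": joint angles; "dq": joint speeds; "joint_torque": joint torques, N m; "tool_pos": TCP position; "orientation": TCP orientation; "force": force on the tool from outside, world axes, zero at the start; "wrist_torque": the same for the moment, N m; "opening": finger opening in m; "gripper_force": force on a finger pad.
Only numpy, scipy, OpenCV 4.12 (cv2) and the standard library are available. Lean on these libraries where they do the work, as an engineer would, in place of code of your own. Each camera call takes 0.05 s, during which the arm holds its last target. There are 200 camera calls.

## Working session

There is one attempt and no reset: what is moved stays moved. The work goes in short steps, Python scripts to look and compute and a tool call to move; the robot and the scene stay as the last step left them, time stands still between calls to the robot, and variables do not carry over. Pictures are saved under pics/ and viewed, at most 10 in all, crops included, and the job is handed in when it is done.

Besides the shell and the picture viewer there is one more tool, called after "Call:" by a JSON object that holds its "api" and its "payload". apply_moves: Moves the arm, as the interface text tells. Its arguments: {"type":"object","properties":{"delta_pos":{"type":"array"},"twist":{"type":"array"},"gripper":{"type":"number"},"squeeze":{"type":"number"}},"required":["delta_pos","twist"]}

```bash
mkdir -p pics; cat > h.py <<'E'
import numpy as np, cv2
from plant import robot
def cam(n):
    c=robot.read_camera(n); f=c["frame"]; c["f"]=f.shape[0]/2/np.tan(np.radians(c["vertical_fov"])/2)
    c["R"]=np.array(c["R"]); c["t"]=np.array(c["t"]); return c
def ray(c,u,v,z):
    d=c["R"].T@np.array([(u-c["cx"])/c["f"],(v-c["cy"])/c["f"],1]); o=-c["R"].T@c["t"]
    return o+d*(z-o[2])/d[2]
def proj(c,X):
    p=c["R"]@np.array(X)+c["t"]; return c["f"]*p[:2]/p[2]+[c["cx"],c["cy"]]
def save(n,img): cv2.imwrite("pics/"+n,cv2.cvtColor(img,cv2.COLOR_RGB2BGR))
E
python3 - <<'E'
from h import *
a=cam("top");b=cam("scene")
for c in(a,b): print(c["f"],-c["R"].T@c["t"],c["R"].round(3).tolist())
save("a.png",cv2.resize(a["frame"],(800,600)));save("b.png",cv2.resize(b["frame"],(800,600)))
print(robot.read_state())
E
```

```text
351.99671519088014 [ 0.47500204 -0.00650332  0.88128457] [[0.019, -1.0, -0.006], [-0.996, -0.018, -0.082], [0.082, 0.007, -0.997]]
421.86137960674563 [1.36513789 0.51605952 0.72636246] [[-0.542, 0.84, 0.018], [0.463, 0.316, -0.828], [-0.701, -0.441, -0.56]]
{'t': 0.1, 'q': array([-1.26840366e+00,  1.31105354e-01,  1.48913158e+00,  1.28867399e-05,
        1.52300358e+00, -8.53874680e-02]), 'dq': array([ 0.00180619, -0.00119923, -0.00436309, -0.00083698, -0.00041656,
       -0.00139756]), 'joint_torque': array([ 1.29841224e-03, -5.61340499e+01, -4.93095911e+01,  7.70276715e-02,
        2.90929695e-02, -4.88783814e-05]), 'tool_pos': array([ 0.22677251, -0.55498859,  0.23650185]), 'orientation': array([-3.08111724e+00, -6.04997402e-01,  2.60068617e-04]), 'force': array([-0.0041625 ,  0.02008686,  0.01282031]), 'wrist_torque': array([ 0.01954992, -0.04069762, -0.01367713]), 'gripper_force': 0.0, 'opening': 0.09299263784358593}
```

View pics/a.png

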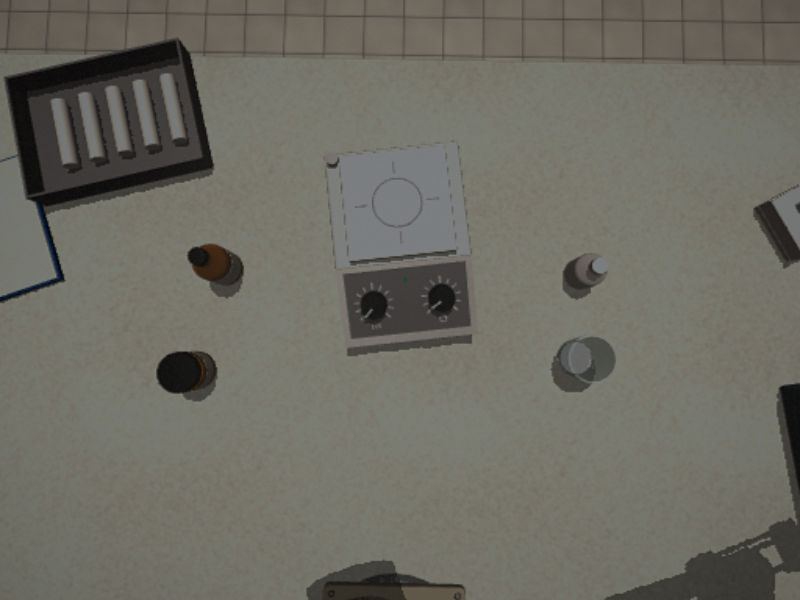

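View pics/b.png

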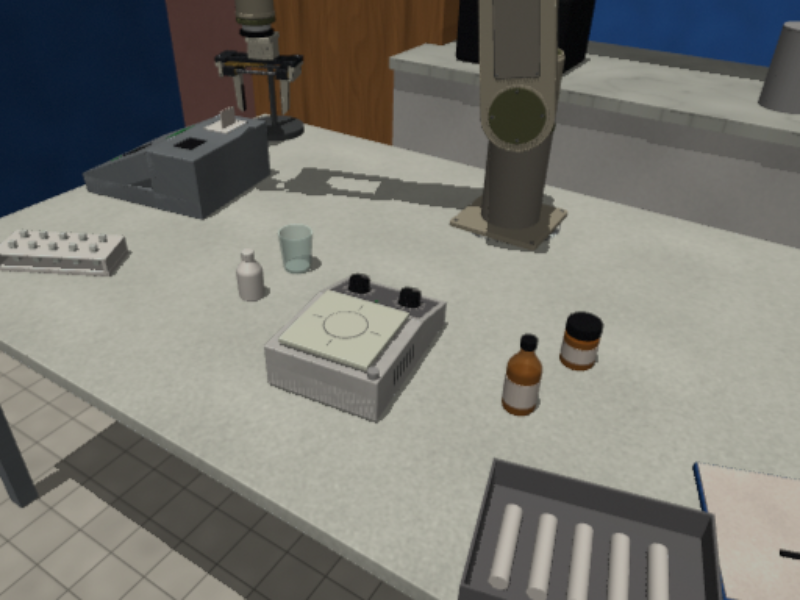

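The top view (800 px scale) shows the jar lid at (180,371), the plate ring at (397,202), the heat dial at (374,305) and the stirring dial at (441,299). The tall bottle is at (210,262), and the white bottle and tumbler are on the right. The scene view agrees with this layout.

```bash
cat > m.py <<'E'
from h import *
def blobs(c,u,v,r,th):
    g=c["frame"].max(2); m=np.zeros_like(g); u,v=int(u),int(v)
    m[v-r:v+r,u-r:u+r]=(g[v-r:v+r,u-r:u+r]<th)*255
    cs,_=cv2.findContours(m,cv2.RETR_EXTERNAL,cv2.CHAIN_APPROX_NONE)
    k=max(cs,key=cv2.contourArea); return cv2.minAreaRect(k),cv2.boundingRect(k)
E
python3 - <<'E'
from m import *
s=.64
a=cam("top");b=cam("scene")
for n,c,u,v,r,z in(("lid",a,180,371,20,.085),("lid",b,584,325,18,.085),("heat",a,374,305,12,.09),("stir",a,441,299,12,.09),("cap",a,198,256,9,.135)):
    e,bb=blobs(c,u*s,v*s,r,40); p=ray(c,*e[0],z); print(n,np.round(e[0],1),np.round(e[1],1),bb,p.round(4))
for n,c,pts in(("top",a,((440,142),(458,250))),):
    pass
# plate ring: dark pixels on bright plate
for c,u,v,r in((a,397,202,19),(b,346,324,19)):
    u=int(u*s);v=int(v*s);g=c["frame"].max(2)[v-r:v+r,u-r:u+r].astype(float)
    bg=cv2.medianBlur(g.astype(np.uint8),11).astype(float); m=((bg-g)>12)
    ys,xs=np.nonzero(m); P=np.array([ray(c,x+u-r,y+v-r,.101)[:2] for x,y in zip(xs,ys)])
    for _ in range(5):
        A=np.c_[2*P,np.ones(len(P))];x=np.linalg.lstsq(A,(P**2).sum(1),rcond=None)[0];R=np.sqrt(x[2]+x[:2]@x[:2])
        P=P[abs(np.hypot(*(P-x[:2]).T)-R)<.006]
    print("ring",x[:2].round(4),R.round(4),len(P))
S=[a["frame"][200-60:200+60,190:320],a["frame"][170:215,205:305]]
save("c.png",cv2.resize(a["frame"][175:215,215:305],None,fx=8,fy=8,interpolation=cv2.INTER_CUBIC))
E
```

```text
lid [116. 238.] [26. 30.] (101, 225, 31, 27) [0.4274 0.3116 0.085 ]
lid [373.  208.5] [17. 22.] (362, 200, 23, 18) [0.4441 0.3217 0.085 ]
heat [239.  195.5] [19. 16.] (231, 186, 17, 20) [0.528  0.0367 0.09  ]
stir [282.5 191. ] [18. 17.] (274, 182, 18, 19) [ 0.54   -0.0611  0.09  ]
cap [127. 164.] [12.7 11.3] (121, 158, 13, 13) [0.5883 0.2761 0.135 ]
ring [0.678  0.0063] 0.0355 134
ring [ 0.6693 -0.0012] 0.0459 52
```

View pics/c.png

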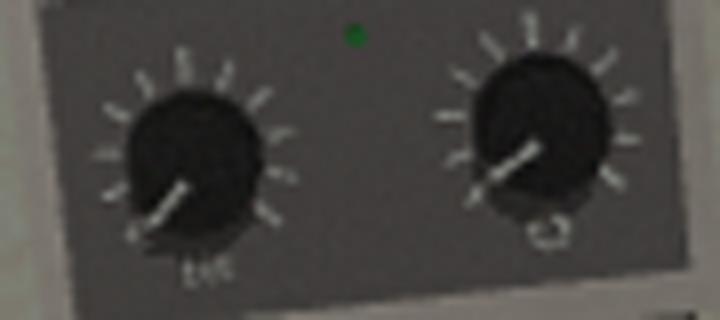

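The crop shows both dials. The heat pointer is on mark 0, and the stir pointer is slightly past mark 0, at about 0.3 rad. The plate centre from the ring is (0.678, 0.006), which agrees with the dials' midpoint. Stirrer yaw is about 0.12 rad, and the jar is near (0.428, 0.314).

```bash
cat >> h.py <<'E'
from scipy.spatial.transform import Rotation as Ro
def to(p,yaw=None):
    s=robot.read_state();R=Ro.from_rotvec(s["orientation"]).as_matrix()
    print("t",round(s["t"],2),"pos",s["tool_pos"].round(4),"tooly yaw",np.arctan2(R[1,1],R[0,1]).round(3),"delta tool cm",(R.T@(np.array(p)-s["tool_pos"])*100).round(2),"F",s["force"].round(1),"open",round(s["opening"],4),"g",round(s["gripper_force"],1))
    if p is not None and yaw is not None:
        print("twist", round((np.arctan2(R[1,1],R[0,1])-yaw+np.pi/2)%np.pi-np.pi/2,3))
E
python3 -c "
from h import *
to([.45,-.2,.2365],np.pi/2+.12);to([.45,.314,.2365])"
```

```text
t 0.2 pos [ 0.2268 -0.5551  0.2368] tooly yaw -1.183 delta tool cm [ 34.09 -24.44   0.06] F [-0.   0.2  0.3] open 0.0929 g 0.0
twist 0.268
t 0.2 pos [ 0.2268 -0.5551  0.2368] tooly yaw -1.183 delta tool cm [ 53.53 -72.02   0.12] F [-0.   0.2  0.3] open 0.0929 g 0.0
```

Call:
{"api": "apply_moves", "payload": {"delta_pos": [[0,0,0],[0,0,0],[4.4,-5.4,0],[4.4,-5.4,0],[4.4,-5.4,0],[4.4,-5.4,0],[4.4,-5.4,0],[4.4,-5.4,0]], "twist": [0.134,0.134,0,0,0,0,0,0], "gripper": 9.3}}

```text
t: 1.2
tool_pos: [0.428, -0.2367, 0.2375]
orientation: [3.136, 0.188, 0.001]
force: [1.3, -0.5, -0.4]
opening: 0.0929
gripper_force: 0.0
```

Call:
{"api": "apply_moves", "payload": {"delta_pos": [[0.5,-5.5,0],[0.5,-5.5,0],[0.5,-5.5,0],[0.5,-5.5,0],[0.5,-5.5,0],[0.5,-5.5,0],[0.5,-5.5,0],[0.5,-5.5,0]], "twist": [0,0,0,0,0,0,0,0]}}

```text
t: 2.2
tool_pos: [0.4141, 0.205, 0.2375]
orientation: [-3.136, -0.188, -0.001]
force: [1.2, 0.3, 0.1]
opening: 0.093
gripper_force: 0.0
```

```bash
python3 -c "
from h import *
c=cam('wrist');to([.428,.314,.235],-1.451)
for p in ([.428,.314,.085],[.588,.28,.135]): print(proj(c,p))
print(c['f'],(-c['R'].T@c['t']).round(3));save('d.png',c['frame'])"
```

```text
t 2.25 pos [0.413  0.2105 0.2374] tooly yaw -1.448 delta tool cm [  2.75 -10.08   0.29] F [-4.5  2.9  0.1] open 0.0927 g 0.0
twist 0.003
[151.3347175  159.05361823]
[181.406974  -39.1540295]
287.9480277913264 [0.479 0.212 0.386]
```

View pics/d.png

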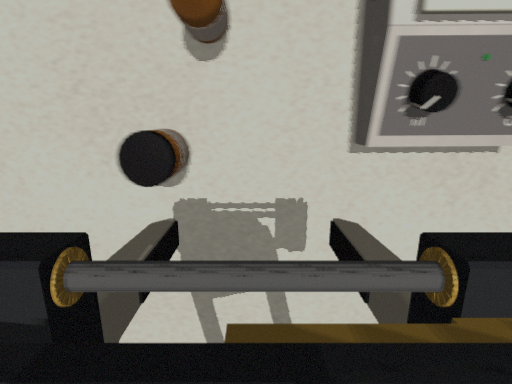

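The wrist view shows the lid at (149,158), against a prediction of (151,159). I'll refine this, and take a heat-dial reading from the same view.

```bash
python3 -c "
from m import *
c=cam('wrist')
e,b=blobs(c,149,158,34,40);print(e,b)
# top face circle: left/top/bottom edges
p=ray(c,b[0]+b[3]/2,b[1]+b[3]/2-.5,.085);print(p)
p[2]=.235;to(p)"
```

```text
((154.5, 158.0), (54.0, 55.0), 90.0) (127, 131, 56, 55)
[0.42796182 0.31710331 0.085     ]
t 2.3 pos [0.4133 0.2076 0.2373] tooly yaw -1.446 delta tool cm [  2.82 -10.68   0.24] F [-1.1  0.   0.5] open 0.0929 g 0.0
```

Call:
{"api": "apply_moves", "payload": {"delta_pos": [[0.7,-2.7,0],[0.7,-2.7,0],[0.7,-2.7,0],[0.7,-2.6,0],[0,0,0],[0,0,0]], "twist": [0,0,0,0,0,0]}}

```text
t: 3.05
tool_pos: [0.4294, 0.3118, 0.2372]
orientation: [3.135, 0.188, -0.001]
force: [-0.3, 0.2, 0.4]
opening: 0.0929
gripper_force: 0.0
```

```bash
python3 -c "
from m import *
c=cam('wrist');u,v=proj(c,[.428,.3165,.085]);print(u,v)
e,b=blobs(c,u,v,40,40);print(e,b)
print(ray(c,b[0]+b[2]/2-.5,b[1]+b[2]/2-.5,.085))
to([.428,.3165,.074])"
```

```text
248.69295087288683 184.890643243391
((247.0, 184.0), (54.0, 52.0), 90.0) (221, 157, 53, 55)
[0.42983328 0.31852868 0.085     ]
t 3.1 pos [0.4295 0.3117 0.2373] tooly yaw -1.452 delta tool cm [-0.09 -0.5  16.33] F [0.6 0.5 0.6] open 0.0931 g 0.0
```

Call:
{"api": "apply_moves", "payload": {"delta_pos": [[0,-0.6,2.0],[0,0,3.5],[0,0,3.5],[0,0,3.3],[0,0,2.5],[0,0,1.5],[0,0,0],[0,0,0]], "twist": [0,0,0,0,0,0,0,0]}}

```text
t: 4.1
tool_pos: [0.4294, 0.319, 0.0754]
orientation: [-3.135, -0.188, -0.002]
force: [-0.3, 0.3, 0.4]
opening: 0.093
gripper_force: 0.0
```

Call:
{"api": "apply_moves", "payload": {"delta_pos": [[0,0,0],[0,0,0],[0,0,0],[0,0,0],[0,0,0],[0,0,0]], "twist": [0,0,0,0,0,0], "gripper": 5.0, "squeeze": 20}}

```text
t: 4.85
tool_pos: [0.4289, 0.3188, 0.0746]
orientation: [-3.136, -0.188, -0.0]
force: [-0.0, 0.3, 2.3]
opening: 0.0591
gripper_force: 20.0
```

Call:
{"api": "apply_moves", "payload": {"delta_pos": [[0,0,-1.0],[0,0,-3.0],[0,0,-4.0],[0,0,-4.0],[0,0,-3.0],[0,0,-1.0],[0,0,0],[0,0,0]], "twist": [0,0,0,0,0,0,0,0]}}

```text
t: 5.85
tool_pos: [0.428, 0.3181, 0.2324]
orientation: [3.135, 0.188, -0.004]
force: [0.4, -0.7, -2.8]
opening: 0.0589
gripper_force: 20.0
```

```bash
python3 -c "
from m import *
to([.679,.006,.236],-1.451)"
```

```text
t 5.85 pos [0.428  0.3181 0.2324] tooly yaw -1.451 delta tool cm [21.2  33.99 -0.37] F [ 0.4 -0.7 -2.8] open 0.0589 g 20.0
twist -0.0
```

Call:
{"api": "apply_moves", "payload": {"delta_pos": [[0.8,1.2,0],[1.6,2.6,0],[2.0,3.2,0],[2.0,3.2,0],[2.0,3.2,0],[2.0,3.2,0],[2.0,3.2,0],[2.0,3.2,0]], "twist": [0,0,0,0,0,0,0,0]}}

```text
t: 6.85
tool_pos: [0.5998, 0.1054, 0.2333]
orientation: [3.136, 0.187, -0.002]
force: [-0.2, -0.5, -2.8]
opening: 0.0588
gripper_force: 20.0
```

Call:
{"api": "apply_moves", "payload": {"delta_pos": [[2.0,3.2,0],[2.0,3.2,0],[1.6,2.6,0],[0.8,1.4,0],[0.4,0.6,0],[0,0,0],[0,0,0],[0,0,0]], "twist": [0,0,0,0,0,0,0,0]}}

```text
t: 7.85
tool_pos: [0.6796, 0.0073, 0.2347]
orientation: [-3.136, -0.19, -0.0]
force: [0.6, -0.1, -2.2]
opening: 0.059
gripper_force: 20.0
```

```bash
python3 -c "
from m import *
to([.679,.006,.236],-1.451)
c=cam('wrist');b=cam('scene');print(proj(c,[.679,.006,.101]),proj(b,[.679,.006,.101]),proj(b,[.679,.006,.16]))
save('e.png',np.hstack([c['frame'],b['frame'][60:,100:388][:,:] if 0 else b['frame'][:,130:418]]))"
```

```text
t 7.85 pos [0.6796 0.0073 0.2347] tooly yaw -1.45 delta tool cm [-0.08  0.12 -0.13] F [ 0.6 -0.1 -2.2] open 0.059 g 20.0
twist 0.001
[254.5194317  188.84584388] [220.44801331 207.3138683 ] [220.00595692 187.67551548]
```

View pics/e.png

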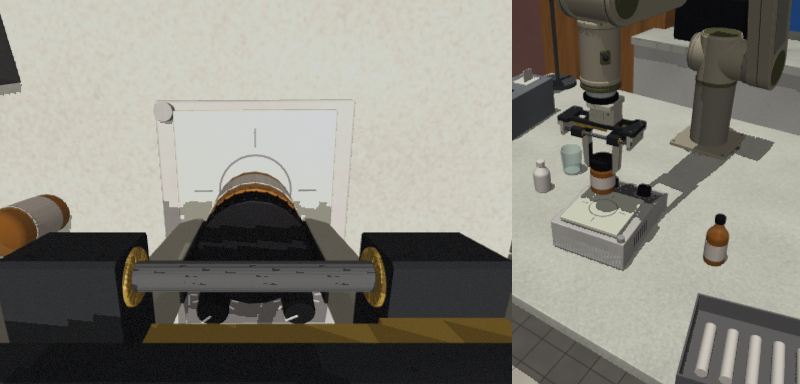

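The cross marks at (255,137), (204,190) and (307,190) put the plate centre at about (255,190), within 1 px of the prediction. Lowering now.

Call:
{"api": "apply_moves", "payload": {"delta_pos": [[-0.15,0.15,0.8],[0,0,1.6],[0,0,1.6],[0,0,0.9],[0,0,0.4],[0,0,0],[0,0,0]], "twist": [0,0,0,0,0,0,0]}}

```text
t: 8.82
tool_pos: [0.679, 0.0047, 0.1822]
orientation: [3.136, 0.188, 0.002]
force: [-0.2, 0.5, -2.6]
opening: 0.0592
gripper_force: 20.0
```

Call:
{"api": "apply_moves", "payload": {"delta_pos": [[0,0,0.1],[0,0,0.1],[0,0,0.1],[0,0,0.1],[0,0,0],[0,0,0]], "twist": [0,0,0,0,0,0]}}

```text
t: 9.57
tool_pos: [0.6786, 0.0047, 0.1774]
orientation: [3.136, 0.188, -0.0]
force: [-0.3, -0.4, -2.9]
opening: 0.0591
gripper_force: 20.0
```

Call:
{"api": "apply_moves", "payload": {"delta_pos": [[0,0,0.08],[0,0,0.07],[0,0,0.05],[0,0,0],[0,0,0]], "twist": [0,0,0,0,0]}}

```text
t: 10.2
tool_pos: [0.6787, 0.0048, 0.1757]
orientation: [-3.136, -0.188, -0.0]
force: [-1.6, -0.6, 0.6]
opening: 0.059
gripper_force: 20.0
```

Contact: the weight has come off the wrist. Releasing.

Call:
{"api": "apply_moves", "payload": {"delta_pos": [[0,0,0],[0,0,0],[0,0,0],[0,0,0],[0,0,0],[0,0,0]], "twist": [0,0,0,0,0,0], "gripper": 9.3}}

```text
t: 10.95
tool_pos: [0.6786, 0.0048, 0.1754]
orientation: [-3.136, -0.188, -0.0]
force: [-0.0, 0.3, -0.5]
opening: 0.0929
gripper_force: 0.0
```

Call:
{"api": "apply_moves", "payload": {"delta_pos": [[0,0,-1.0],[0,0,-2.0],[0,0,-3.0],[0,0,-3.0],[0,0,-2.0],[0,0,-1.0],[0,0,0],[0,0,0]], "twist": [0,0,0,0,0,0,0,0]}}

```text
t: 11.95
tool_pos: [0.6781, 0.0048, 0.2938]
orientation: [-3.136, -0.188, 0.004]
force: [1.0, 1.1, -0.6]
opening: 0.093
gripper_force: 0.0
```

Call:
{"api": "apply_moves", "payload": {"delta_pos": [[-2.5,0.9,0],[-4.0,1.4,0],[-4.0,1.4,0],[-3.0,0.9,0],[-1.0,0.3,0],[0,0,0],[0,0,0]], "twist": [0,0,0,0,0,0,0], "gripper": 6.0}}

```text
t: 12.82
tool_pos: [0.5411, -0.0608, 0.2951]
orientation: [-3.136, -0.189, 0.0]
force: [-0.4, 0.3, 0.4]
opening: 0.0602
gripper_force: 0.0
```

```bash
python3 -c "
from m import *
to([.540,-.0615,.2],-1.451+.64)
c=cam('wrist');b=cam('scene')
print(proj(c,[.539,-.0616,.0956]),proj(c,[.5265,.0377,.0956]),'jar lid exp',proj(c,[.678,.0055,.186]))
print(proj(b,[.678,.0055,.101]),proj(b,[.678,.0055,.186]))
save('f.png',np.hstack([c['frame'],b['frame'][:,130:418]]))"
```

```text
t 12.82 pos [ 0.5411 -0.0608  0.2951] tooly yaw -1.451 delta tool cm [-0.11  0.06  9.51] F [-0.4  0.3  0.4] open 0.0602 g 0.0
twist -0.64
[253.81902469 177.70688279] [172.3322406  178.11302288] jar lid exp [191.5705683   19.93146462]
[220.52024385 207.05252732] [219.87818236 178.36525865]
```

View pics/f.png

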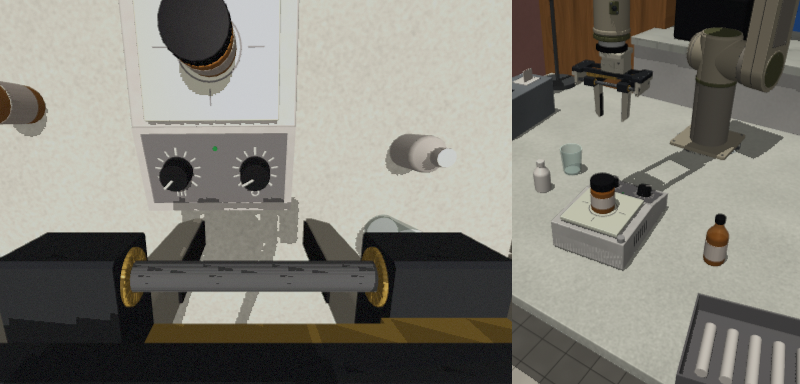

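The jar stands on the ring, with cross marks at (158,46), (256,46) and (210,97). The stir dial is at (255,174) and the heat dial at (176,175), a few pixels from prediction. I'll measure these more precisely.

```bash
cat >> m.py <<'E'
psi=.12
def dial(c,ctr,zt=.0956):
    # white pointer on the dial's black top, angle on the panel plane
    O=np.array(ctr); ex=np.array([np.cos(psi)*np.cos(.2618),np.sin(psi)*np.cos(.2618),np.sin(.2618)])
    ey=np.array([-np.sin(psi),np.cos(psi),0]); n=np.cross(ex,ey); o=-c["R"].T@c["t"]
    g=c["frame"].min(2).astype(float); u0,v0=proj(c,O).astype(int); pts=[];w=[]
    for v in range(v0-22,v0+23):
        for u in range(u0-22,u0+23):
            d=c["R"].T@np.array([(u-c["cx"])/c["f"],(v-c["cy"])/c["f"],1]); X=o+d*((O-o)@n)/(d@n)-O
            r=np.hypot(X@ex,X@ey)
            if .004<r<.0165 and g[v,u]>70: pts.append([X@ex,X@ey]);w.append(g[v,u])
    p=np.average(pts,axis=0,weights=w); a=np.arctan2(p[1],p[0]) # from 'away', ccw
    print("pointer",p.round(4),len(pts),"value",round((2.356-a+.5)%(2*np.pi)-.5,3))
E
python3 -c "
from m import *
c=cam('wrist')
for u,v in((255,174),(176,175)):
    for th in(30,40,50):
        e,b=blobs(c,u,v,21,th);print(th,np.round(e[0],1),b,ray(c,b[0]+b[2]/2-.5,b[1]+b[3]/2-.5,.0956).round(4))
dial(c,[.540,-.0605,.0956]);dial(c,[.53,.037,.0956])
"
```

```text
30 [255.  173.5] (241, 157, 29, 34) [ 0.5443 -0.0624  0.0956]
40 [254.5 173.5] (240, 157, 30, 34) [ 0.5442 -0.0618  0.0956]
50 [254.5 173.5] (240, 157, 30, 34) [ 0.5442 -0.0618  0.0956]
30 [175.8 173.8] (160, 158, 33, 33) [0.5321 0.0335 0.0956]
40 [175.7 174.1] (160, 157, 33, 34) [0.5327 0.0336 0.0956]
50 [176. 174.] (160, 157, 33, 34) [0.5327 0.0336 0.0956]
pointer [-0.0076  0.0066] 34 value -0.073
pointer [-0.0091  0.0063] 22 value -0.177
```

Call:
{"api": "apply_moves", "payload": {"delta_pos": [[0,0.07,1.0],[0,0,3.0],[0,0,4.0],[0,0,4.0],[0,0,3.0],[0,0,1.5],[0,0,0],[0,0,0]], "twist": [-0.16,-0.16,-0.16,-0.16,0,0,0,0]}}

```text
t: 13.98
tool_pos: [0.5417, -0.0621, 0.132]
orientation: [2.916, 1.165, 0.003]
force: [0.2, -0.5, -0.2]
opening: 0.06
gripper_force: 0.0
```

```bash
python3 -c "
from m import *
to([.5415,-.0615,.097],-1.451+.64)
"
```

```text
t 13.97 pos [ 0.5417 -0.0621  0.132 ] tooly yaw -0.811 delta tool cm [ 0.02 -0.06  3.5 ] F [ 0.2 -0.5 -0.2] open 0.06 g 0.0
twist -0.0
```

Call:
{"api": "apply_moves", "payload": {"delta_pos": [[0,0,1.0],[0,0,1.3],[0,0,0.8],[0,0,0.4],[0,0,0],[0,0,0]], "twist": [0,0,0,0,0,0]}}

```text
t: 14.72
tool_pos: [0.5408, -0.062, 0.0957]
orientation: [2.917, 1.165, 0.001]
force: [-0.3, -0.4, 0.1]
opening: 0.06
gripper_force: 0.0
```

Call:
{"api": "apply_moves", "payload": {"delta_pos": [[0,0,0],[0,0,0],[0,0,0],[0,0,0],[0,0,0]], "twist": [0,0,0,0,0], "gripper": 2.5, "squeeze": 10}}

```text
t: 15.35
tool_pos: [0.5414, -0.0627, 0.0959]
orientation: [2.916, 1.164, 0.002]
force: [3.7, -4.4, -1.3]
opening: 0.0375
gripper_force: 9.9
```

Call:
{"api": "apply_moves", "payload": {"delta_pos": [[0,0,0],[0,0,0],[0,0,0],[0,0,0],[0,0,0],[0,0,0],[0,0,0],[0,0,0]], "twist": [0.16,0.16,0.16,0.16,0.16,0.16,0.16,0.16]}}

```text
t: 16.35
tool_pos: [0.5408, -0.0609, 0.096]
orientation: [-3.032, 0.815, -0.0]
force: [-1.0, 4.2, 5.5]
opening: 0.0376
gripper_force: 10.7
```

Call:
{"api": "apply_moves", "payload": {"delta_pos": [[0,0,0],[0,0,0],[0,0,0],[0,0,0]], "twist": [0,0,0,0], "gripper": 6.0}}

```text
t: 16.85
tool_pos: [0.5404, -0.062, 0.0953]
orientation: [3.036, -0.807, -0.0]
force: [0.5, 1.0, -0.3]
opening: 0.0596
gripper_force: 0.0
```

Call:
{"api": "apply_moves", "payload": {"delta_pos": [[0,0,-0.8],[0,0,-2.2],[0,0,-4.0],[0,0,-4.0],[0,0,-4.0],[0,0,-4.0],[0,0,-1.0],[0,0,0]], "twist": [0,0,0,-0.16,-0.16,-0.16,-0.16,0]}}

```text
t: 17.85
tool_pos: [0.5412, -0.062, 0.2973]
orientation: [3.135, 0.187, 0.005]
force: [-0.3, 0.1, -0.6]
opening: 0.0597
gripper_force: 0.0
```

Call:
{"api": "apply_moves", "payload": {"delta_pos": [[0,0,0],[0,0,0],[0,0,0]], "twist": [0,0,0]}}

```text
t: 18.23
tool_pos: [0.5402, -0.0618, 0.2946]
orientation: [-3.136, -0.187, 0.002]
force: [-0.2, 0.0, 0.5]
opening: 0.0597
gripper_force: 0.0
```

```bash
python3 -c "
from m import *
to([.5415,-.0615,.096],-1.451)
c=cam('wrist');a=cam('top')
for k in(c,a): dial(k,[.541,-.0615,.0956]);dial(k,[.529,.037,.0956])
u,v=proj(c,[.535,-.012,.09]).astype(int);print(u,v)
w=cv2.resize(c['frame'][v-40:v+35,u-75:u+75],(750,375),interpolation=cv2.INTER_CUBIC)
t=cv2.resize(a['frame'][175:215,215:305],(450,200),interpolation=cv2.INTER_CUBIC)
t=np.hstack([t,np.zeros((200,300,3),np.uint8)]);save('g.png',np.vstack([w,t]))"
```

```text
t 18.23 pos [ 0.5402 -0.0618  0.2946] tooly yaw -1.452 delta tool cm [ 1.600e-01 -1.000e-02  1.986e+01] F [-0.2  0.   0.5] open 0.0597 g 0.0
twist -0.001
pointer [0.0037 0.0093] 36 value 1.162
pointer [-0.0098  0.0061] 25 value -0.227
pointer [-0.0061  0.0073] 55 value 0.09
pointer [-0.0009 -0.0031] 116 value 4.204
213 174
```

View pics/g.png

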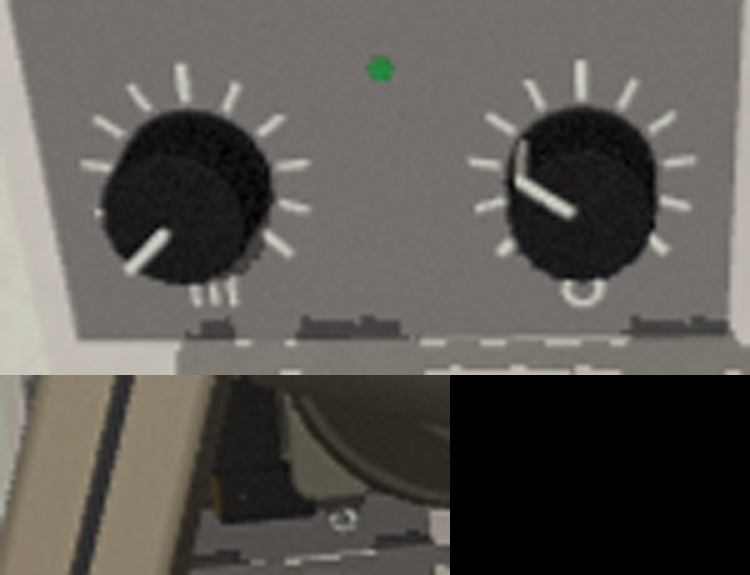

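The crop shows the stir pointer running from (573,213) to (517,180), between marks 2 and 3, and the heat pointer still at zero. I'll get a centre-independent pointer direction with a line fit.

```bash
cat >> m.py <<'E'
def dial2(c,ctr,u,v,r=9,prt=True):
    # outer/inner ends given roughly in pixels: fit line to white pixels near (u,v)
    O=np.array(ctr); ex=np.array([np.cos(psi)*np.cos(.2618),np.sin(psi)*np.cos(.2618),np.sin(.2618)])
    ey=np.array([-np.sin(psi),np.cos(psi),0]); n=np.cross(ex,ey); o=-c["R"].T@c["t"]
    big=cv2.resize(c["frame"].min(2),None,fx=4,fy=4,interpolation=cv2.INTER_CUBIC); pts=[]
    for V in range(int(4*(v-r)),int(4*(v+r))):
        for U in range(int(4*(u-r)),int(4*(u+r))):
            x=(U+.5)/4-.5;y=(V+.5)/4-.5
            if big[V,U]>110 and np.hypot(x-u,y-v)<r:
                d=c["R"].T@np.array([(x-c["cx"])/c["f"],(y-c["cy"])/c["f"],1]); X=o+d*((O-o)@n)/(d@n)-O; pts.append([X@ex,X@ey])
    P=np.array(pts); dx,dy,x0,y0=cv2.fitLine(P.astype(np.float32),cv2.DIST_HUBER,0,.001,.001).ravel()
    a=np.arctan2(dy,dx); L=(P-[x0,y0])@[dx,dy]
    print("line n",len(P),"len",np.ptp(L).round(4),"mid",round(float(x0),4),round(float(y0),4),"value mod pi",round(float((2.356-a)%np.pi),3))
E
python3 -c "
from m import *
c=cam('wrist');u0,v0=213-75,174-40
# crop px /5
dial2(c,[.541,-.0615,.0956],u0+546/5,v0+198/5,7)
dial2(c,[.529,.037,.0956],u0+148/5,v0+252/5,6)
f=lambda u,v:ray(c,u0+u/5,v0+v/5,.0956).round(4)
# marks 5 of both dials on the panel -> yaw check
p,q=ray(c,u0+181/5,v0+84/5,.077),ray(c,u0+581/5,v0+84/5,.077);print(p,q,np.arctan2(-(p-q)[0],(p-q)[1]))
print('tops',f(582,216),f(172,218))
"
```

```text
line n 494 len 0.0158 mid 0.0029 0.008 value mod pi 1.401
line n 475 len 0.0166 mid -0.012 0.0085 value mod pi 3.132
[0.55702058 0.04092318 0.077     ] [ 0.56904729 -0.05949236  0.077     ] 0.11920164979128776
tops [ 0.5389 -0.0633  0.0956] [0.5265 0.0365 0.0956]
```

Call:
{"api": "apply_moves", "payload": {"delta_pos": [[0.2,0.07,1.0],[0,0,3.0],[0,0,4.0],[0,0,4.0],[0,0,3.0],[0,0,1.5],[0,0,0],[0,0,0]], "twist": [-0.18,-0.18,-0.18,-0.17,0,0,0,0]}}

```text
t: 19.38
tool_pos: [0.5436, -0.0626, 0.1321]
orientation: [2.874, 1.266, 0.003]
force: [1.5, -0.1, 0.4]
opening: 0.0601
gripper_force: 0.0
```

```bash
python3 -c "
from m import *
to([.5425,-.062,.097],-1.451+.71)
"
```

```text
t 19.38 pos [ 0.5436 -0.0626  0.1321] tooly yaw -0.741 delta tool cm [-0.04 -0.13  3.51] F [ 1.5 -0.1  0.4] open 0.0601 g 0.0
twist -0.0
```

Call:
{"api": "apply_moves", "payload": {"delta_pos": [[0,-0.05,1.0],[0,0,1.3],[0,0,0.8],[0,0,0.3],[0,0,0],[0,0,0]], "twist": [0,0,0,0,0,0]}}

```text
t: 20.12
tool_pos: [0.5426, -0.0621, 0.0968]
orientation: [2.875, 1.266, 0.001]
force: [0.2, -0.2, 0.9]
opening: 0.0598
gripper_force: 0.0
```

Call:
{"api": "apply_moves", "payload": {"delta_pos": [[0,0,0],[0,0,0],[0,0,0],[0,0,0],[0,0,0]], "twist": [0,0,0,0,0], "gripper": 2.5, "squeeze": 10}}

```text
t: 20.75
tool_pos: [0.5423, -0.062, 0.0965]
orientation: [2.875, 1.266, 0.0]
force: [-0.2, 0.3, 2.0]
opening: 0.0382
gripper_force: 9.8
```

Call:
{"api": "apply_moves", "payload": {"delta_pos": [[0,0,0],[0,0,0],[0,0,0],[0,0,0],[0,0,0],[0,0,0],[0,0,0],[0,0,0]], "twist": [0.18,0.18,0.18,0.18,0.18,0.18,0.18,0.16]}}

```text
t: 21.75
tool_pos: [0.5423, -0.0617, 0.0966]
orientation: [-3.003, 0.922, 0.0]
force: [-0.8, 1.2, 2.3]
opening: 0.0379
gripper_force: 10.6
```

Call:
{"api": "apply_moves", "payload": {"delta_pos": [[0,0,0],[0,0,0]], "twist": [0,0]}}

```text
t: 22.0
tool_pos: [0.5423, -0.0617, 0.0966]
orientation: [-3.007, 0.908, 0.0]
force: [-2.8, 2.2, 4.4]
opening: 0.0379
gripper_force: 10.5
```

Call:
{"api": "apply_moves", "payload": {"delta_pos": [[0,0,0],[0,0,0],[0,0,0],[0,0,0]], "twist": [0,0,0,0], "gripper": 6.0}}

```text
t: 22.5
tool_pos: [0.5422, -0.0621, 0.0963]
orientation: [3.006, -0.913, -0.0]
force: [-0.2, -0.1, 0.3]
opening: 0.0597
gripper_force: 0.0
```

Call:
{"api": "apply_moves", "payload": {"delta_pos": [[0,0,-0.8],[0,0,-2.2],[0,0,-4.0],[0,0,-4.0],[0,0,-4.0],[0,0,-4.0],[0,0,-1.0],[0,0,0]], "twist": [0,0,0,-0.18,-0.18,-0.18,-0.17,0]}}

```text
t: 23.5
tool_pos: [0.5429, -0.0622, 0.2983]
orientation: [3.135, 0.187, 0.005]
force: [0.3, 0.5, -0.2]
opening: 0.0604
gripper_force: 0.0
```

Call:
{"api": "apply_moves", "payload": {"delta_pos": [[0,0,0],[0,0,0],[0,0,0]], "twist": [0,0,0]}}

```text
t: 23.88
tool_pos: [0.5419, -0.0619, 0.2956]
orientation: [-3.136, -0.186, 0.002]
force: [-1.0, 0.1, 0.4]
opening: 0.0597
gripper_force: 0.0
```

```bash
python3 -c "
from m import *
to([.5425,-.062,.097],-1.451)
c=cam('wrist')
u,v=proj(c,[.535,-.012,.09]).astype(int);print(u,v)
save('i.png',cv2.resize(c['frame'][v-40:v+35,u-75:u+75],(750,375),interpolation=cv2.INTER_CUBIC))"
```

```text
t 23.88 pos [ 0.5419 -0.0619  0.2956] tooly yaw -1.452 delta tool cm [ 0.09  0.02 19.86] F [-1.   0.1  0.4] open 0.0597 g 0.0
twist -0.001
212 175
```

View pics/i.png

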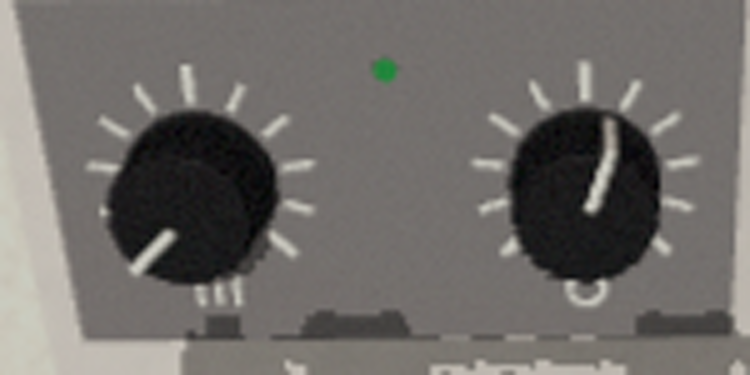

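The stir pointer runs from (590,212) to (612,155), with the white side line above it. The heat pointer, from (172,234) to (134,271), is unchanged. Fitting the line now.

```bash
python3 -c "
from m import *
c=cam('wrist');u0,v0=212-75,175-40
for r in(5,6): dial2(c,[.541,-.0615,.0956],u0+599/5,v0+188/5,r)
dial2(c,[.529,.037,.0956],u0+153/5,v0+252/5,6)
O=np.array([.5405,-.0615,.0956]);
for v in(2.677,2.827,2.977):
    a=2.356-v;ex=np.array([np.cos(psi)*.966,np.sin(psi)*.966,.259]);ey=np.array([-np.sin(psi),np.cos(psi),0])
    k=[(proj(c,O+r*(np.cos(a)*ex+np.sin(a)*ey))-[u0,v0])*5 for r in(.002,.018)];print(v,np.round(k,0).tolist())
"
```

```text
line n 394 len 0.013 mid 0.0061 -0.0041 value mod pi 2.684
line n 436 len 0.0143 mid 0.0064 -0.0042 value mod pi 2.679
line n 477 len 0.0167 mid -0.012 0.0085 value mod pi 3.119
2.677 [[582.0, 202.0], [603.0, 145.0]]
2.827 [[583.0, 203.0], [613.0, 149.0]]
2.977 [[584.0, 203.0], [623.0, 155.0]]
```

The dial reads about 2.69, so it needs roughly +0.14. I'll do one small stroke with the closing line along y.

Call:
{"api": "apply_moves", "payload": {"delta_pos": [[0,0,1.5],[0,0,4.0],[0,0,5.0],[0,0,4.0],[0,0,2.0],[0,0,0],[0,0,0]], "twist": [0,0,0,0,0,0,0]}}

```text
t: 24.85
tool_pos: [0.5435, -0.0623, 0.1333]
orientation: [3.135, 0.188, 0.004]
force: [-0.1, 0.1, 0.6]
opening: 0.0597
gripper_force: 0.0
```

Call:
{"api": "apply_moves", "payload": {"delta_pos": [[0,0,1.0],[0,0,1.3],[0,0,0.8],[0,0,0.2],[0,0,0],[0,0,0]], "twist": [0,0,0,0,0,0]}}

```text
t: 25.6
tool_pos: [0.5426, -0.0621, 0.0988]
orientation: [3.136, 0.188, 0.001]
force: [0.5, 0.5, 1.1]
opening: 0.0598
gripper_force: 0.0
```

Call:
{"api": "apply_moves", "payload": {"delta_pos": [[0,0,0],[0,0,0],[0,0,0],[0,0,0],[0,0,0]], "twist": [0,0,0,0,0], "gripper": 2.5, "squeeze": 10}}

```text
t: 26.22
tool_pos: [0.5423, -0.0619, 0.0985]
orientation: [-3.136, -0.188, -0.0]
force: [-0.8, 2.0, 2.5]
opening: 0.036
gripper_force: 10.0
```

Call:
{"api": "apply_moves", "payload": {"delta_pos": [[0,0,0],[0,0,0],[0,0,0],[0,0,0]], "twist": [0.08,0.08,0,0]}}

```text
t: 26.72
tool_pos: [0.5423, -0.0619, 0.0986]
orientation: [-3.141, 0.06, -0.0]
force: [-0.6, 2.0, 2.6]
opening: 0.0357
gripper_force: 10.1
```

Call:
{"api": "apply_moves", "payload": {"delta_pos": [[0,0,0],[0,0,0],[0,0,0],[0,0,0]], "twist": [0,0,0,0], "gripper": 6.0}}

```text
t: 27.22
tool_pos: [0.5422, -0.0621, 0.0984]
orientation: [3.141, -0.063, -0.0]
force: [-0.2, 0.5, 0.8]
opening: 0.0599
gripper_force: 0.0
```

Call:
{"api": "apply_moves", "payload": {"delta_pos": [[0,0,-0.8],[0,0,-2.2],[0,0,-4.0],[0,0,-4.0],[0,0,-4.0],[0,0,-3.5],[0,0,-1.0],[0,0,0]], "twist": [0,0,0,-0.08,-0.08,0,0,0]}}

```text
t: 28.22
tool_pos: [0.5424, -0.0621, 0.2936]
orientation: [3.136, 0.188, 0.001]
force: [0.0, 0.9, -0.3]
opening: 0.0602
gripper_force: 0.0
```

Call:
{"api": "apply_moves", "payload": {"delta_pos": [[0,0,0],[0,0,0],[0,0,0]], "twist": [0,0,0]}}

```text
t: 28.6
tool_pos: [0.5419, -0.062, 0.2924]
orientation: [-3.136, -0.188, 0.002]
force: [0.1, 0.5, -0.3]
opening: 0.0599
gripper_force: 0.0
```

```bash
python3 -c "
from m import *
to([.5425,-.062,.097],-1.451)
c=cam('wrist');b=cam('scene')
u0,v0=proj(c,[.535,-.012,.09]).astype(int)-[75,40];print(u0,v0)
for r in(5,6): dial2(c,[.541,-.0615,.0956],u0+603/5,v0+188/5,r)
dial2(c,[.529,.037,.0956],u0+153/5,v0+252/5,6)
w=cv2.resize(c['frame'][v0:v0+75,u0:u0+150],(750,375),interpolation=cv2.INTER_CUBIC)
s=cv2.resize(b['frame'][130:235,130:480],(750,225));save('j.png',np.vstack([w,s]))"
```

```text
t 28.6 pos [ 0.5419 -0.062   0.2924] tooly yaw -1.451 delta tool cm [ 0.09  0.02 19.54] F [ 0.1  0.5 -0.3] open 0.0599 g 0.0
twist -0.0
137 136
line n 386 len 0.0126 mid 0.005 -0.0051 value mod pi 2.796
line n 428 len 0.0139 mid 0.0055 -0.0054 value mod pi 2.797
line n 494 len 0.0167 mid -0.0121 0.0082 value mod pi 3.08
```

View pics/j.png

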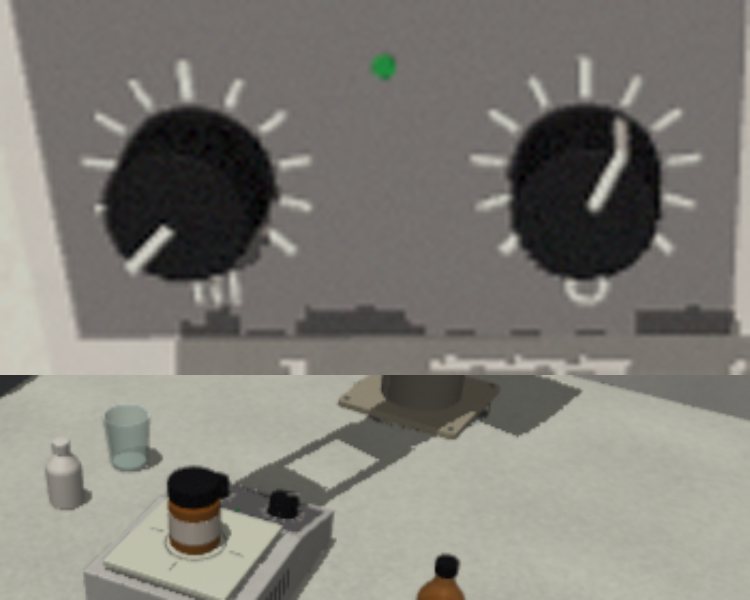

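The stir pointer, from (593,208) to (624,155), reads about 2.80–2.85 rad, which is mark 6. The heat pointer is at zero. The jar stands centred on the ring and the bystanders are in place.

```bash
python3 -c "
from plant import robot
print(robot.close_job())"
```

```text
the job is handed in; nothing more can be done
None
```

The job is handed in: the jar is on the centre of the plate and let go, the stirring dial reads about mark 6 (2.80–2.85 rad against 2.827), and the heat dial is still at zero; no verdict was returned.

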